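# Unclamp the glued-up blank

### The arm

A 6-joint arm with a two-finger parallel gripper is mounted at the origin on the work surface; the furniture and walls round the work are solid. World frame = base frame: x ahead of the robot, y to its left, z up, the work surface at z = 0. Lengths are in m, angles in degrees, forces in N, time in s.
With the tool pointing down it reaches from about 0.4 to 0.825 m from the base axis. Payload 7 kg.
Tool frame: the origin (TCP) lies at the very end of the fingers, on their centre line; the grasp point (between the pads) lies 19 mm behind it (ctrl.grasp_offset is the distance from the TCP to the grasp point, in m); z points along the fingers, y is the line along which they close (so a half turn about z gives the same grasp; the last joint's range is limited). The gripper opens to 88 mm and grips with 3 to 60 N. Pads are 19 mm wide; open, the fingers measure 130 mm over their backs; the gripper's body (78 mm by 193 mm) begins 47 mm behind the grasp point.
Start: joints at [-50.816, 20.546, 0.682, 0, -70.136, -16.507], TCP at [0.26, -0.623, 0.195] pointing down, gripper open.
Joint ranges: [-176.03, 176.03], [-82.01, 121.73], [-58.28, 71.71], [-173.87, 95.51], [-174.79, -0.11], [-173.66, 173.66]. Speed limits (degrees/s): [136.94, 136.94, 172.46, 180, 180, 180].

### API

Orientations are given as [roll, pitch, yaw] about the fixed x, y, z axes, in that order (R = Rz(yaw) Ry(pitch) Rx(roll)).
In Python, from plant import ctrl gives the robot as it stands. The module is installed in compiled form; this text tells all that it offers.
- The arm moves only by the tool jog_arm, never from a script. Its argument "plan" is a list that holds one entry, the list of rows, each a list of 7 numbers: the opening, from 0 (shut) to 1 (fully open), then the shift along the tool's x, y, z in m, then the turn, a rotation vector about the tool's x, y, z in degrees. A call has 1 to 20 rows; each row is the pose to reach, as a shift and turn from the pose commanded when the call began, along the tool's axes at that moment; what a row does not reach only later rows make up. A row lasts 1/8 s, in which the tool goes at most 62.5 mm and 10.7 degrees, less where a joint would pass 70% of its speed; a pose out of reach is approached as far as the arm can. A call with a gripper value outside its range is refused whole. The fingers move at their own pace and stop on an object; the grip force is fixed at half the most. Time passes only in rows, so rows that repeat a pose let the fingers close. It gives the time, the measured TCP pose, the force, the opening and the grip force at its end, in the units of the state.
- ctrl.get_obs(): the state, without advancing time (a new reading comes with each control period).
- ctrl.snapshot(name): name is "scene" or "side" or "wrist"; returns a dict with "image" (420x560x3 uint8, red, green, blue), "vertical_fov" (degrees; the focal length in pixels is half the picture's height over the tangent of half this angle, whatever the lens; pixels are square), "cx", "cy" (the principal point, pixels), "R" (3x3) and "t" (3): a world point X has camera coordinates R X + t; the wrist camera has in their place "T_tool_cam" (4x4, takes a point from camera to tool coordinates, whose origin is the TCP and whose axes are the flange's). Camera axes: x right, y down, z forward; pixel columns grow to the right and rows downward; lengths in m; the calibration is good to about 2 mm. A picture is of the moment at which its call begins: read the wrist's pose just before it. There is no depth.
- ctrl.close_job(): hands the job in; it is judged then, once.
The state is a dict: "clock": time; "joint_pos": joint angles; "qvel": joint speeds; "tau": joint torques, N m; "tool_pos": TCP position; "orientation": TCP orientation; "force": force on the tool from outside, world axes, zero at the start; "moment": the same for the moment, N m; "opening": finger opening in m; "gripper_force": force on a finger pad.
Only numpy, scipy, OpenCV 4.12 (cv2) and the standard library are available. Lean on these libraries where they do the work, as an engineer would, in place of code of your own. Each camera call takes 0.05 s, during which the arm holds its last target. There are 200 camera calls.

### The job

The glue has set, so take the laminated wood blank out of the ratchet bar clamp using only pushes of the fingertips: nothing needs gripping, and the blank must not be lifted or tipped. Press the clamp's release pad down with a fingertip and, keeping it down, push the sliding jaw back along its bar until it is fully open; only then push the freed blank from behind, out between the jaws toward the robot, and leave it standing flat on the bench just in front of the clamp, completely clear of both jaw tips. Leave the sanding block and the small offcut where they are.

Things in the scene. Friction and masses are not known exactly. Their poses are not given: they have to be found in the camera images.
- clamp: Steel ratchet bar clamp lying low, screwed to the bench (never moves). Origin on the bench under the middle of its bar. y runs along the bar: 250 mm long, 18 mm wide (x -9 to +9), toothed top at z = 20 mm; a foot at each end, a stop to z = 31 mm at +y. Both jaws reach to -x (toward the robot), tips at x = -80 mm. The sliding jaw is on the +y side of the blank and opens toward +y.
- fixed_jaw_tip (a point): Front end of the fixed jaw's black face, 23 mm up, at clamp x = -80, y = -92.5 mm. The fixed jaw fills clamp y -121.5 to -92.5 mm, 42 mm high (49 mm near the bar). Axes as the clamp's.
- jaw_tip (a point): Front end of the sliding jaw's black face, 23 mm up, at clamp x = -80 mm; moves with the jaw. Behind the face (+y) the jaw arm is 40 mm thick, top at 36 mm; on the bar its carriage is 60 mm long, 43 mm wide (x), 41 mm high; the rocker's bearing ears and back end above it reach 58 mm. Axes as the clamp's.
- jaw (a joint): Position of the sliding jaw along the bar, m: 0 = closed on the blank, 0.075 = fully open, against its stop. It slides toward clamp +y against about 3 N of friction, only while the release is held down; otherwise the ratchet catches it. It stays where it is left.
- release (a joint): Angle of the sprung release rocker on the sliding jaw, rad: 0 = up (pawl in the teeth), 0.25 = fully down. The pawl is clear of the teeth above 0.19. It springs back when let go. Press it down before pushing the jaw: the pawl drags on the teeth under load.
- release_pad (a point): Middle of the top of the release pad, a ribbed steel plate 44 (clamp x) by 31 mm (clamp y), 57 mm above the bench. Pressed here it frees the jaw 6 mm down and stops solid at 8 mm (3 N rising to 7 N). 16.5 mm toward clamp +y stands the thumb rest, an upright plate fixed to the jaw, 46 mm wide (x), top at 76 mm: a fingertip holding the pad down bears on it to push the jaw. Axes as the clamp's.
- blank: Block of three glued strips (light, dark, light wood), 80 (x) by 60 (y) by 44 mm high, about 0.16 kg, loose on the bench, y faces between the jaws, its front sticking out toward the robot. Origin at the centre of its underside; axes as the clamp's at the start. Its back (+x) face is 25 to 40 mm in front of the bar's middle line; a fingertip gets behind it from above, over the bar.
- blank_back_left (a point): Middle height of the upright back left edge of the blank (its x = +40, y = +30 mm, z = 22 mm)
- blank_back_right (a point): Middle height of the upright back right edge of the blank (its x = +40, y = -30 mm, z = 22 mm)
- sanding_block: Cork sanding block wrapped in abrasive, 67 x 112 x 33 mm, loose; bystander. Origin under its middle.
- offcut: Small orange-brown sawn wood offcut, 45 x 60 x 30 mm, loose; bystander. Origin under its middle.
There are look-alikes about, which are no part of the job. Leave any pink look-alike of the blank alone.

How it is judged:
By the outcome, as a careful person would: the job done as asked, in the order asked, and still so for the second after the job is handed in, with the robot touching nothing.
It also fails if it takes over 40 s, if anything falls off the work surface, if the arm or the gripper's body presses on something with over 40 N, if the wrist force passes 120 N, or if a joint passes its speed limit or range.

## Working session

There is one attempt and no reset: what is moved stays moved. The work goes in short steps, Python scripts to look and compute and a tool call to move; the robot and the scene stay as the last step left them, time stands still between calls to the robot, and variables do not carry over. Pictures are saved under pics/ and viewed, at most 10 in all, crops included, and the job is handed in when it is done.

Besides the shell and the picture viewer there is one more tool, called after "Emit:" as name(argument=value, ...) on one line, values as JSON. jog_arm: Moves the arm, as the interface text tells. Its arguments: {"type":"object","properties":{"plan":{"type":"array","items":{"type":"array","items":{"type":"array","items":{"type":"number"}}}}},"required":["plan"]}

```bash
mkdir -p pics
cat > h.py <<'E'
import numpy as np, cv2, pickle, sys
from plant import ctrl
from scipy.spatial.transform import Rotation as Ro
def snap(n,f):
    o=ctrl.get_obs(); s=ctrl.snapshot(n); s['obs']=o
    cv2.imwrite(f'pics/{f}.png',s['image'][:,:,::-1]); pickle.dump(s,open(f'pics/{f}.pkl','wb')); return s
def load(f): return pickle.load(open(f'pics/{f}.pkl','rb'))
def cam(s):
    f=s['image'].shape[0]/2/np.tan(np.radians(s['vertical_fov'])/2)
    if 'R' in s: R=np.array(s['R']);t=np.array(s['t'])
    else:
        T=np.eye(4);T[:3,:3]=Ro.from_euler('xyz',s['obs']['orientation'],degrees=True).as_matrix();T[:3,3]=s['obs']['tool_pos']
        M=np.linalg.inv(T@np.array(s['T_tool_cam']));R=M[:3,:3];t=M[:3,3]
    return f,R,t
def ray(s,u,v):
    f,R,t=cam(s); d=R.T@np.array([(u-s['cx'])/f,(v-s['cy'])/f,1.]); return -R.T@t,d
def onz(s,u,v,z):
    c,d=ray(s,u,v); return c+d*(z-c[2])/d[2]
def proj(s,X):
    f,R,t=cam(s); p=R@np.array(X)+t; return np.array([f*p[0]/p[2]+s['cx'],f*p[1]/p[2]+s['cy']])
E
python3 - <<'E'
from h import *
for n in('scene','side','wrist'):
    s=snap(n,n+'0'); print(n,{k:v for k,v in s.items() if k not in('image','obs')})
print(ctrl.get_obs())
E
```

```text
scene {'vertical_fov': 45.593460582813314, 'cx': 279.71860502562316, 'cy': 210.57645593589788, 'R': array([[-0.58443237, -0.81129468,  0.01548353],
       [-0.40067173,  0.27193377, -0.87493668],
       [ 0.70562098, -0.51754513, -0.48398974]]), 't': array([0.34155946, 0.20181332, 0.88438518])}
side {'vertical_fov': 53.1556542723577, 'cx': 280.02348345509034, 'cy': 208.5245651151315, 'R': array([[-0.87319941, -0.48726976, -0.00953798],
       [-0.24751915,  0.46024923, -0.85258719],
       [ 0.4198298 , -0.7421178 , -0.52249795]]), 't': array([0.44147064, 0.10060991, 1.00956679])}
wrist {'vertical_fov': 67.85610065044169, 'cx': 280.6972711784271, 'cy': 209.4242445182942, 'T_tool_cam': array([[-4.39598990e-04, -9.67127700e-01, -2.54290817e-01,
         6.79088415e-02],
       [ 9.99999590e-01, -6.26380076e-04,  6.53545866e-04,
         1.35387932e-03],
       [-7.91345011e-04, -2.54290425e-01,  9.67127579e-01,
        -1.89945936e-01],
       [ 0.00000000e+00,  0.00000000e+00,  0.00000000e+00,
         1.00000000e+00]])}
{'clock': 0.15, 'joint_pos': array([-5.08161436e+01,  2.05823910e+01,  6.46315685e-01, -1.40537093e-02,
       -7.01359312e+01, -1.65076744e+01]), 'qvel': array([ 0.0630105 , -0.13609417,  0.08715307, -0.03707924, -0.04522631,
       -0.03471592]), 'tau': array([-1.17339638e-03, -5.83273566e+01,  2.93292618e+01,  7.00132772e+00,
        8.77355633e-03, -1.15846142e-04]), 'tool_pos': array([ 0.26004853, -0.62245659,  0.19383916]), 'orientation': array([ 1.79927207e+02, -7.79340056e-03, -1.57328597e+02]), 'force': array([-0.16414343, -0.67029102,  0.07042117]), 'moment': array([-0.0165756 , -0.01994118, -0.08913321]), 'gripper_force': 0.0, 'opening': 0.08771486700608923}
```

View pics/scene0.png

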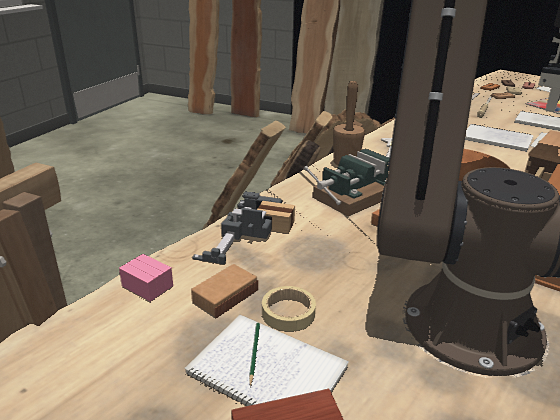

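View pics/side0.png

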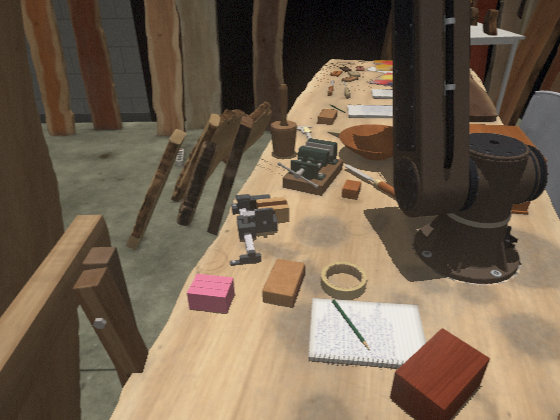

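Scene: the clamp is at about (240,225), with the laminated blank at (278,212). The pink look-alike is at (146,277), and a green vise stands at (350,180). The sanding block could be the cork (225,290) or the red-brown block. Side: the clamp is at (255,225), the blank at (272,208), and the small offcut at (352,189). I'll check the choice in a close crop.

Run:
```python
from h import *
a=load('scene0');b=load('side0')
A=cv2.resize(a['image'][180:275,180:310],None,fx=6,fy=6,interpolation=2)[:,:780]
B=cv2.resize(b['image'][180:275,215:305],None,fx=6,fy=6,interpolation=2)
cv2.imwrite('pics/cA.png',A[:,:,::-1]);cv2.imwrite('pics/cB.png',B[:,:,::-1])
for s,u,v,z,n in[(a,208,258,.0,'+y foot?'),(a,262,200,.03,'other end'),(b,243,262,0,'foot'),(b,240,200,.04,'far'),(a,278,212,.044,'blank'),(b,272,205,.044,'blank'),(b,258,218,.057,'pad'),(b,350,188,.03,'offcut'),(b,284,282,.033,'cork'),(b,211,293,.044,'pink')]:
    print(n,onz(s,u,v,z).round(3))
```

```text
+y foot? [0.448 0.285 0.   ]
other end [0.554 0.076 0.03 ]
foot [0.442 0.291 0.   ]
far [0.568 0.111 0.04 ]
blank [0.463 0.093 0.044]
blank [0.475 0.098 0.044]
pad [0.463 0.187 0.057]
offcut [ 0.335 -0.112  0.03 ]
cork [0.307 0.338 0.033]
pink [0.412 0.447 0.044]
```

View pics/cB.png

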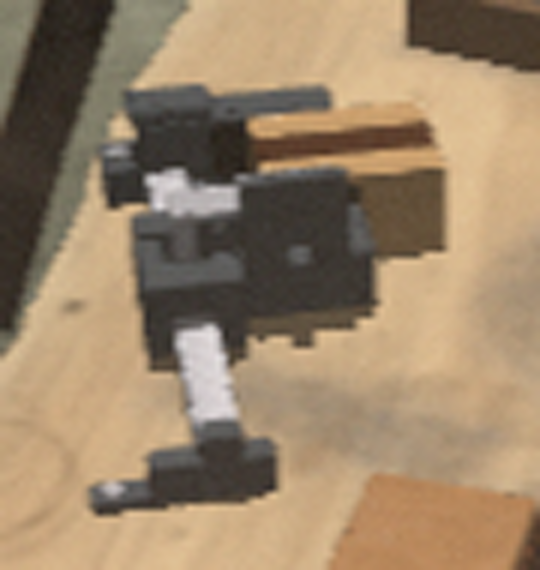

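View pics/cA.png

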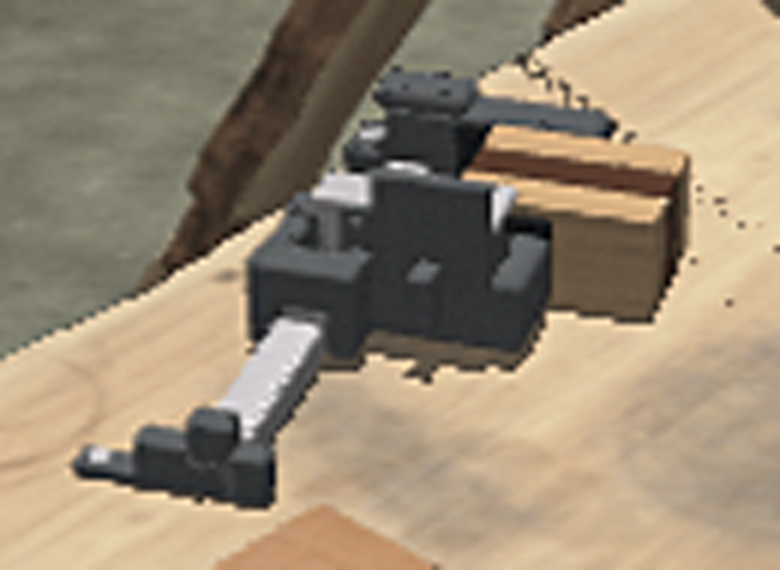

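Run:
```python
from h import *
b=load('side0');a=load('scene0')
for n,u,v,z in[('mallet base',283,158,0),('vise base near',312,192,0),('vise base L',283,186,0),('vise top',320,148,.1),('vise R',342,165,0)]: print(n,onz(b,u,v,z).round(3))
p=onz(b,283,158,0)
for h in(.1,.15,.2,.25,.3): print(h,proj(b,[p[0],p[1],h]).round())
```

```text
mallet base [ 0.639 -0.26   0.   ]
vise base near [ 0.444 -0.087  0.   ]
vise base L [ 0.539 -0.079  0.   ]
vise top [ 0.468 -0.187  0.1  ]
vise R [ 0.435 -0.304  0.   ]
0.1 [283. 131.]
0.15 [283. 117.]
0.2 [283. 102.]
0.25 [283.  86.]
0.3 [282.  70.]
```

Emit:
jog_arm(plan=[[[0, -0.04, 0.04, -0.06, 0, 0, 0], [0, -0.08, 0.08, -0.1, 0, 0, -6], [0, -0.12, 0.11, -0.13, 0, 0, -14], [0, -0.16, 0.15, -0.155, 0, 0, -22], [0, -0.2, 0.19, -0.155, 0, 0, -30], [0, -0.25, 0.24, -0.155, 0, 0, -38], [0, -0.29, 0.29, -0.155, 0, 0, -46], [0, -0.33, 0.34, -0.155, 0, 0, -54], [0, -0.37, 0.4, -0.15, 0, 0, -62], [0, -0.41, 0.45, -0.14, 0, 0, -70], [0, -0.45, 0.5, -0.12, 0, 0, -78], [0, -0.48, 0.55, -0.1, 0, 0, -86], [0, -0.5, 0.6, -0.08, 0, 0, -94], [0, -0.516, 0.641, -0.056, 0, 0, -94.3], [0, -0.516, 0.641, -0.056, 0, 0, -94.3], [0, -0.516, 0.641, -0.056, 0, 0, -94.3]]])

```text
clock: 2.15
tool_pos: [0.4887, 0.1683, 0.2497]
orientation: [179.9, -0.0, -62.9]
force: [-0.8, -0.4, 0.6]
opening: 0.0004
gripper_force: 0.0
```

Run:
```python
from h import *
s=snap('wrist','w1'); o=s['obs']; print(o['clock'],o['tool_pos'],o['orientation'],o['joint_pos'])
```

```text
2.15 [0.48873556 0.16827733 0.24965736] [ 1.79884571e+02 -2.62402010e-02 -6.29168818e+01] [ 4.07787615e+01  3.68986827e+00 -1.38155822e+01 -1.92337388e-03
 -7.26129098e+01 -1.36950931e+01]
```

View pics/w1.png

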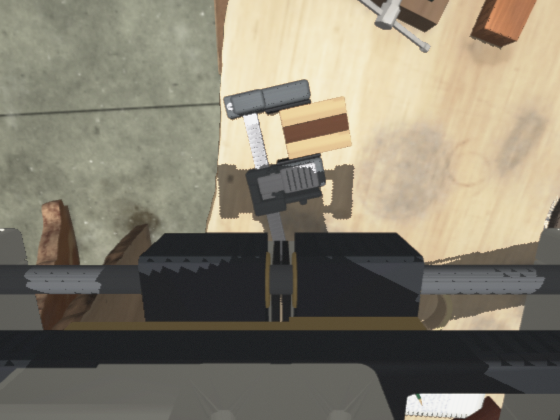

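Run:
```python
from h import *
s=load('w1')
A=cv2.resize(s['image'][70:226,215:365],None,fx=3.8,fy=3.8,interpolation=2)
cv2.imwrite('pics/c1.png',A[:,:,::-1]);print(A.shape)
```

```text
(593, 570, 3)
```

View pics/c1.png

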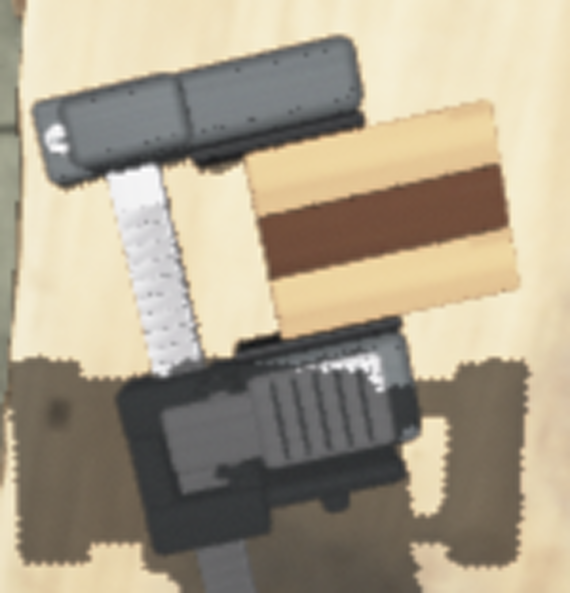

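The crop shows the striped blank with top corners (247,157), (490,100), (520,288) and (282,338). The ribbed release pad is centred at about (325,417), and the bar runs (135,172) to (179,368). The thumb rest is just below the pad, at about (340,475).

Run:
```python
from h import *
s=load('w1'); g=lambda u,v,z: onz(s,215+u/3.8,70+v/3.8,z)[:2]
B=np.array([g(*p,.044) for p in[(247,157),(490,100),(520,288),(282,338)]])  # back-right, front-right, front-left, back-left
print('blank',B.round(4).tolist(),'c',B.mean(0).round(4))
e=lambda a,b:(np.degrees(np.arctan2(*(b-a)[::-1])),np.linalg.norm(b-a))
print('edges: x dir',e(B[1],B[0]),e(B[2],B[3]),'y dir',e(B[1],B[2]),e(B[0],B[3]))
b0=(g(110,175,.02)+g(160,168,.02))/2; b1=(g(155,375,.02)+g(203,362,.02))/2
print('bar',b0,b1,e(b0,b1), 'width',e(g(110,175,.02),g(160,168,.02)))
print('pad corners',[g(*p,.057).round(4).tolist() for p in[(255,375),(378,362),(395,445),(272,470),(325,415)]])
yaw=np.radians(e(b0,b1)[0]-90)
print('fixed jaw tip top corners',g(352,38,.042),g(362,100,.042))
# same in side/scene check
for n in('side0','scene0'):
    q=load(n); print(n,[proj(q,[*p,.044]).round(1).tolist() for p in B], proj(q,[*g(325,417,.057),.057]))
```

```text
blank [[0.5281, 0.0927], [0.4677, 0.0426], [0.4298, 0.0885], [0.4918, 0.1384]] c [0.4794 0.0906]
edges: x dir (np.float64(39.6916543248879), np.float64(0.07845544497679179)) (np.float64(38.8268380848351), np.float64(0.07953486578712327)) y dir (np.float64(129.52837763087336), np.float64(0.05953280879971707)) (np.float64(128.47385579151594), np.float64(0.05834530054883538))
bar [0.56021667 0.11317325] [0.51754401 0.16620501] (np.float64(128.8223212948616), np.float64(0.06806852173207559)) width (np.float64(-145.31986376105456), np.float64(0.017138050931978913))
pad corners [[0.495, 0.1519], [0.4617, 0.1302], [0.4437, 0.1515], [0.4758, 0.1772], [0.4688, 0.1531]]
fixed jaw tip top corners [0.51505281 0.04606268] [0.50355426 0.06072479]
side0 [[256.0, 199.3], [284.4, 196.5], [288.6, 207.6], [258.5, 210.5]] [263.00907114 211.20735861]
scene0 [[262.2, 200.9], [294.4, 205.2], [288.3, 217.3], [254.5, 212.3]] [254.43345727 213.29287198]
```

Emit:
jog_arm(plan=[[[0, 0.004, 0.014, 0.04, 0, 0, -6], [0, 0.007, 0.027, 0.08, 0, 0, -11.9], [0, 0.007, 0.027, 0.12, 0, 0, -11.9], [0, 0.007, 0.027, 0.15, 0, 0, -11.9], [0, 0.007, 0.027, 0.165, 0, 0, -11.9], [0, 0.007, 0.027, 0.165, 0, 0, -11.9], [0, 0.007, 0.027, 0.165, 0, 0, -11.9]]])

```text
clock: 3.08
tool_pos: [0.4693, 0.1494, 0.0869]
orientation: [-179.9, -0.0, -51.1]
force: [0.9, 0.3, -0.6]
opening: 0.0008
gripper_force: 0.0
```

Run:
```python
from h import *
s=snap('wrist','w2'); o=s['obs']; print(o['clock'],o['tool_pos'],o['orientation'])
q=snap('side','side2')
I=s['image'][60:360,160:440]; I=cv2.resize(I,None,fx=2,fy=2,interpolation=2)
cv2.imwrite('pics/c2.png',I[:,:,::-1])
J=cv2.resize(q['image'][160:260,210:320],None,fx=5,fy=5,interpolation=2)
cv2.imwrite('pics/c3.png',J[:,:,::-1])
for dx,dy,z in[(-46,-8,57),(-68,-23,57),(-24,-23,57),(-68,8,57),(-24,8,57)]:
    c=np.array([.5066+dx/1e3,-.1686+dy/1e3]); a=np.radians(39); w=Ro.from_euler('z',a).apply([*c,z/1e3]); print(w.round(4), ((proj(s,w)-[160,60])*2).round())
```

```text
3.075 [0.46929358 0.14935905 0.08690061] [-1.79881905e+02 -1.95064101e-02 -5.11280949e+01]
[0.4691 0.1526 0.057 ] [239. 330.]
[0.4614 0.1271 0.057 ] [299. 290.]
[0.4956 0.1548 0.057 ] [178. 290.]
[0.4419 0.1512 0.057 ] [297. 370.]
[0.4761 0.1789 0.057 ] [180. 370.]
```

View pics/c2.png

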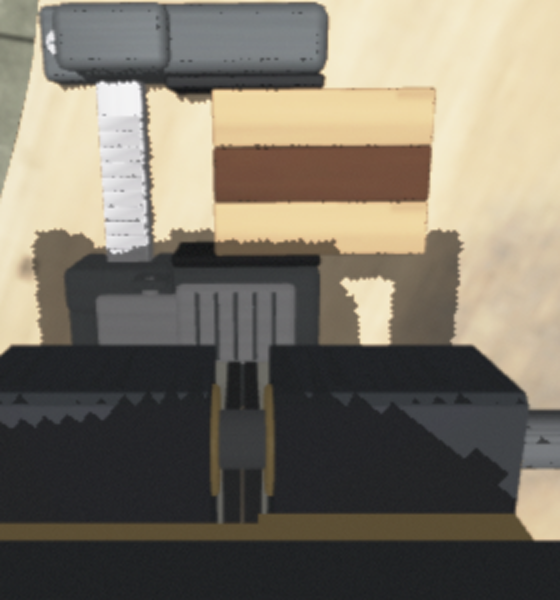

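Emit:
jog_arm(plan=[[[0, 0, 0, 0.015, 0, 0, 0], [0, 0, 0, 0.025, 0, 0, 0], [0, 0, 0, 0.03, 0, 0, 0], [0, 0, 0, 0.033, 0, 0, 0], [0, 0, 0, 0.033, 0, 0, 0], [0, 0, 0, 0.033, 0, 0, 0]]])

```text
clock: 3.92
tool_pos: [0.4685, 0.1492, 0.0528]
orientation: [-180.0, -0.0, -51.1]
force: [0.5, -0.7, 0.5]
opening: 0.0004
gripper_force: 0.0
```

Emit:
jog_arm(plan=[[[0, 0, 0, 0.002, 0, 0, 0], [0, 0, 0, 0.004, 0, 0, 0], [0, 0, 0, 0.004, 0, 0, 0], [0, 0, 0, 0.004, 0, 0, 0]]])

```text
clock: 4.42
tool_pos: [0.4683, 0.1491, 0.0486]
orientation: [180.0, -0.0, -51.1]
force: [-0.0, -0.1, -0.1]
opening: 0.0004
gripper_force: 0.0
```

Run:
```python
from h import *
s=snap('wrist','w4'); o=s['obs']; print(o['force'],o['moment'],o['tau'],o['tool_pos'])
q=snap('side','side4'); r=snap('scene','scene4')
I=cv2.resize(s['image'][150:300,215:345],None,fx=3,fy=3,interpolation=2)
J=cv2.resize(q['image'][175:250,235:310],None,fx=5,fy=5,interpolation=2)
K=cv2.resize(r['image'][165:250,205:310],None,fx=3.5,fy=3.5,interpolation=2)
C=np.zeros((600,800,3),np.uint8); C[:I.shape[0]-0,:I.shape[1]]=I[:600]; C[:J.shape[0],400:400+J.shape[1]]=J
C[375-75:375-75+K.shape[0],400:400+K.shape[1]]=K[:300,:]
cv2.imwrite('pics/c4.png',C[:,:,::-1])
```

```text
[-0.00956652 -0.09393775 -0.05537962] [-0.05021334  0.16421302  0.05004492] [-3.83560255e-03 -3.91440082e+01  2.19782925e+01  5.23700953e+00
  3.50834511e-02 -1.39886556e-04] [0.46832127 0.14911222 0.04855602]
```

View pics/c4.png

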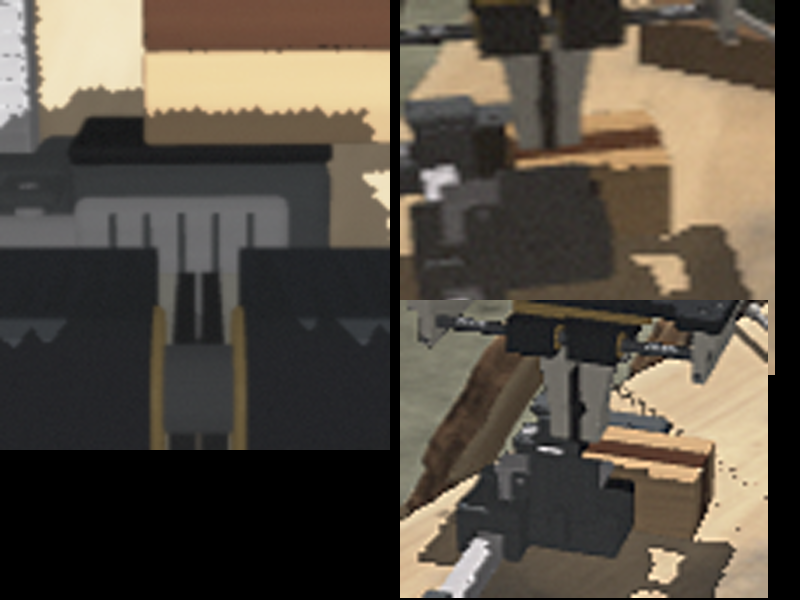

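Emit:
jog_arm(plan=[[[0, 0, 0, 0.001, 0, 0, 0], [0, 0, 0, 0.002, 0, 0, 0], [0, 0, 0, 0.002, 0, 0, 0]]])

```text
clock: 4.95
tool_pos: [0.4683, 0.149, 0.0465]
orientation: [180.0, -0.0, -51.1]
force: [-0.2, 0.4, 0.2]
opening: 0.0002
gripper_force: 0.0
```

Run:
```python
from h import *
o=ctrl.get_obs(); print(o['force'],o['tool_pos'],o['clock'],o['joint_pos'])
s=load('w4')
R=Ro.from_euler('z',np.radians(39))
for z in(.057,.053,.049): print(z,[((proj(s,R.apply([ex,ey,z]))-[215,150])*3).round().tolist() for ex,ey in[(.438,-.1933),(.482,-.1933)]])
T=s['obs']['tool_pos']
for f in('side4','scene4'): print(f,proj(load(f),T),proj(load(f),T+[0,0,.027]))
print(((proj(s,T)-[215,150])*3))
```

```text
[-0.15524039  0.43059987  0.23498848] [0.46825817 0.14904146 0.04645551] 4.95 [ 4.06293652e+01  1.22067394e+01 -3.32295948e+01 -1.29898875e-04
 -4.45750570e+01 -1.75362911e+00]
0.057 [[299.0, 201.0], [81.0, 202.0]]
0.053 [[297.0, 196.0], [84.0, 196.0]]
0.049 [[295.0, 190.0], [86.0, 191.0]]
side4 [264.10281105 213.20094156] [263.78776739 204.11328253]
scene4 [256.23558522 216.06344219] [256.14659421 205.40895427]
[201.06307785 254.93773253]
```

Emit:
jog_arm(plan=[[[0, 0, 0, 0.001, 0, 0, 0], [0, 0, 0, 0.002, 0, 0, 0], [0, 0, 0, 0.003, 0, 0, 0], [0, 0, 0, 0.003, 0, 0, 0]]])

```text
clock: 5.45
tool_pos: [0.4682, 0.149, 0.0434]
orientation: [180.0, 0.0, -51.1]
force: [-0.1, -0.9, 0.4]
opening: 0.0007
gripper_force: 0.0
```

Run:
```python
from h import *
s=snap('wrist','w5'); o=s['obs']; print(o['force'],o['tool_pos'],o['joint_pos'])
# finger-tip rows & pad edge: grey profile down columns through groove-free strip and finger
g=cv2.cvtColor(s['image'],cv2.COLOR_RGB2GRAY)
for u in(246,270,283,288,296,305): print(u,g[196:262:2,u].tolist())
g=cv2.cvtColor(load('w4')['image'],cv2.COLOR_RGB2GRAY)
for u in(246,283,288): print(u,g[196:262:2,u].tolist())
```

```text
[-0.0795989  -0.88918428  0.37244302] [0.46820403 0.14902767 0.04343842] [ 4.06318777e+01  1.24504098e+01 -3.34223854e+01 -1.12487076e-03
 -4.41427949e+01 -1.75297253e+00]
246 [25, 25, 27, 29, 28, 35, 55, 58, 58, 57, 59, 95, 106, 108, 111, 110, 110, 107, 73, 35, 36, 35, 36, 34, 34, 37, 34, 35, 34, 33, 38, 36, 36]
270 [94, 93, 46, 31, 26, 37, 56, 58, 59, 58, 62, 98, 107, 109, 111, 110, 109, 108, 110, 109, 111, 110, 108, 106, 106, 106, 106, 106, 103, 94, 93, 88, 89]
283 [93, 93, 41, 31, 28, 39, 57, 59, 61, 60, 62, 98, 106, 110, 110, 111, 110, 109, 109, 110, 111, 111, 87, 33, 32, 32, 32, 31, 33, 35, 32, 33, 32]
288 [94, 93, 41, 32, 28, 37, 57, 59, 60, 60, 60, 98, 106, 108, 90, 89, 88, 87, 88, 89, 89, 89, 86, 80, 67, 64, 55, 51, 43, 44, 39, 37, 35]
296 [95, 93, 40, 32, 29, 43, 58, 59, 59, 60, 62, 97, 106, 109, 109, 108, 106, 106, 73, 34, 37, 37, 36, 38, 36, 36, 35, 33, 43, 51, 53, 58, 60]
305 [95, 93, 39, 30, 31, 42, 58, 59, 59, 60, 63, 98, 106, 110, 110, 110, 109, 110, 74, 35, 35, 36, 34, 35, 35, 34, 35, 35, 34, 34, 36, 37, 38]
246 [25, 27, 32, 29, 31, 56, 56, 59, 59, 60, 100, 106, 110, 110, 110, 110, 109, 108, 73, 35, 36, 35, 35, 36, 32, 34, 35, 33, 34, 34, 35, 37, 37]
283 [94, 46, 29, 29, 38, 57, 58, 59, 59, 63, 99, 107, 111, 110, 110, 110, 109, 109, 110, 111, 110, 108, 85, 33, 31, 33, 32, 34, 35, 32, 31, 32, 30]
288 [93, 46, 32, 28, 37, 57, 59, 60, 60, 63, 100, 106, 108, 100, 100, 99, 99, 98, 99, 100, 99, 97, 85, 81, 68, 65, 54, 51, 44, 42, 41, 38, 36]
```

Run:
```python
from h import *
from scipy.optimize import least_squares
# pad -y edge row at cols near pad middle-left, in each wrist picture
R=Ro.from_euler('z',np.radians(39.0)).as_matrix()
for n in('w1','w2','w4','w5'):
    s=load(n); g=cv2.cvtColor(s['image'],cv2.COLOR_RGB2GRAY)
    print(n,s['obs']['tool_pos'].round(4))
    if n=='w2':
        print(g[190:245,256].tolist()); print(g[215,240:325].tolist())
    if n=='w5': print(g[200:240,262].tolist()); print(g[228,232:320].tolist())
    if n=='w1': 
        print(g[155:205,300].tolist()); print(g[180,270:330].tolist())
```

```text
w1 [0.4887 0.1683 0.2497]
[199, 180, 83, 77, 63, 54, 80, 98, 85, 96, 176, 213, 218, 131, 110, 110, 109, 107, 104, 104, 101, 99, 95, 78, 81, 78, 73, 72, 78, 84, 88, 86, 94, 103, 97, 71, 52, 50, 50, 49, 54, 58, 61, 58, 55, 53, 55, 61, 68, 83]
[106, 105, 104, 105, 104, 105, 105, 105, 105, 106, 106, 107, 101, 103, 106, 107, 107, 93, 73, 86, 103, 107, 105, 88, 73, 96, 106, 108, 105, 86, 78, 100, 107, 107, 106, 84, 81, 102, 109, 110, 106, 79, 82, 103, 108, 108, 107, 102, 74, 60, 57, 57, 57, 56, 55, 93, 204, 222, 223, 223]
w2 [0.4693 0.1494 0.0869]
[29, 29, 28, 36, 55, 56, 56, 58, 59, 59, 59, 69, 98, 106, 106, 107, 109, 107, 108, 107, 106, 105, 105, 107, 107, 107, 107, 108, 109, 107, 107, 106, 105, 107, 107, 107, 104, 106, 107, 109, 109, 104, 73, 41, 36, 33, 36, 35, 35, 35, 37, 36, 35, 35, 35]
[107, 108, 108, 108, 108, 107, 109, 107, 103, 103, 106, 108, 108, 108, 109, 109, 107, 88, 68, 73, 100, 108, 109, 109, 109, 109, 106, 76, 62, 86, 105, 110, 109, 109, 109, 107, 88, 68, 72, 101, 108, 110, 110, 109, 111, 107, 83, 67, 89, 105, 109, 110, 110, 110, 108, 98, 71, 65, 99, 108, 110, 110, 110, 110, 109, 106, 101, 83, 66, 61, 60, 60, 60, 60, 61, 59, 59, 57, 56, 68, 102, 111, 109, 108, 107]
w4 [0.4683 0.1491 0.0486]
w5 [0.4682 0.149  0.0434]
[29, 31, 31, 29, 30, 28, 34, 55, 57, 58, 56, 60, 59, 58, 58, 59, 60, 68, 99, 104, 107, 106, 108, 96, 73, 70, 69, 69, 69, 69, 75, 72, 54, 40, 33, 37, 36, 37, 35, 36]
[106, 106, 107, 106, 106, 107, 103, 105, 106, 108, 109, 109, 109, 110, 110, 109, 110, 107, 76, 61, 72, 100, 108, 109, 109, 109, 109, 108, 108, 94, 69, 59, 79, 103, 108, 108, 110, 109, 109, 109, 108, 95, 70, 63, 89, 106, 109, 109, 110, 110, 109, 110, 108, 88, 66, 62, 88, 104, 109, 109, 109, 109, 110, 109, 106, 80, 63, 67, 99, 109, 109, 109, 109, 109, 109, 108, 107, 105, 101, 83, 65, 61, 59, 61, 59, 60, 59, 59]
```

Run:
```python
from h import *
a=load('side0')['image'];b=load('side4')['image']
for v in range(196,216): print(v,[a[v,u].tolist() for u in(260,264,268)],[b[v,u].tolist() for u in(260,262,264,266,268)])
q=snap('side','side5'); d=np.abs(q['image'].astype(int)-b.astype(int)).sum(2)[150:216,250:280]
for v in range(196,216): print(v,[q['image'][v,u].tolist() for u in(260,262,264,266,268)])
```

```text
196 [[96, 93, 93], [97, 94, 95], [93, 91, 89]] [[96, 93, 85], [69, 66, 58], [40, 37, 34], [72, 64, 60], [94, 89, 84]]
197 [[93, 92, 91], [82, 81, 78], [91, 89, 88]] [[100, 95, 87], [76, 72, 67], [37, 32, 25], [70, 66, 58], [98, 93, 84]]
198 [[89, 87, 85], [113, 101, 86], [138, 117, 93]] [[92, 87, 82], [82, 76, 69], [44, 37, 32], [77, 71, 64], [98, 92, 84]]
199 [[197, 166, 130], [205, 162, 112], [206, 161, 112]] [[94, 91, 83], [84, 80, 73], [43, 39, 31], [77, 71, 66], [98, 92, 85]]
200 [[200, 158, 110], [199, 158, 108], [197, 155, 107]] [[98, 93, 86], [88, 85, 77], [43, 39, 32], [77, 74, 66], [99, 94, 87]]
201 [[194, 154, 107], [192, 153, 109], [197, 156, 109]] [[98, 96, 88], [91, 86, 79], [38, 32, 26], [80, 75, 68], [98, 91, 85]]
202 [[199, 159, 109], [131, 99, 69], [102, 74, 55]] [[96, 92, 84], [90, 86, 79], [40, 34, 27], [74, 67, 60], [97, 92, 85]]
203 [[96, 66, 48], [94, 63, 45], [93, 62, 46]] [[95, 92, 85], [92, 87, 76], [34, 30, 25], [72, 67, 62], [95, 93, 84]]
204 [[92, 63, 44], [93, 60, 44], [93, 64, 45]] [[91, 84, 75], [84, 73, 64], [45, 36, 31], [69, 54, 43], [90, 63, 48]]
2
[... 2166 characters left out ...]
61, 110]]
207 [[196, 155, 106], [200, 156, 109], [199, 156, 110], [183, 145, 102], [151, 122, 90]]
208 [[124, 101, 75], [91, 81, 64], [64, 56, 52], [59, 55, 51], [54, 49, 43]]
209 [[54, 50, 47], [50, 48, 45], [50, 47, 45], [54, 51, 47], [50, 49, 44]]
210 [[51, 46, 43], [54, 50, 48], [50, 47, 42], [50, 48, 44], [53, 50, 48]]
211 [[50, 44, 44], [53, 48, 46], [53, 46, 45], [50, 46, 43], [46, 45, 43]]
212 [[55, 51, 50], [49, 45, 41], [50, 47, 44], [54, 50, 46], [49, 46, 42]]
213 [[54, 49, 49], [51, 47, 42], [53, 50, 48], [49, 46, 46], [55, 52, 47]]
214 [[53, 49, 45], [52, 45, 46], [52, 48, 45], [52, 46, 46], [53, 49, 47]]
215 [[52, 49, 45], [51, 47, 45], [52, 50, 46], [51, 48, 44], [49, 46, 44]]
```

The side view shows the shut fingertips ending about 26 mm above the reported TCP, because blank pixels are visible beneath them. That explains the missing contact force, so I'll keep going down and feel for the pad.

Emit:
jog_arm(plan=[[[0, 0, 0, 0.004, 0, 0, 0], [0, 0, 0, 0.008, 0, 0, 0], [0, 0, 0, 0.01, 0, 0, 0], [0, 0, 0, 0.01, 0, 0, 0]]])

```text
clock: 6.05
tool_pos: [0.4682, 0.149, 0.0333]
orientation: [180.0, -0.0, -51.1]
force: [0.4, -0.8, -0.3]
opening: -0.0
gripper_force: 0.0
```

Emit:
jog_arm(plan=[[[0, 0, 0, 0.002, 0, 0, 0], [0, 0, 0, 0.004, 0, 0, 0], [0, 0, 0, 0.004, 0, 0, 0]]])

```text
clock: 6.42
tool_pos: [0.4682, 0.149, 0.0294]
orientation: [180.0, 0.0, -51.1]
force: [1.2, -0.4, -0.2]
opening: 0.0004
gripper_force: 0.0
```

Emit:
jog_arm(plan=[[[0, 0, 0, 0.002, 0, 0, 0], [0, 0, 0, 0.003, 0, 0, 0], [0, 0, 0, 0.003, 0, 0, 0]]])

```text
clock: 6.8
tool_pos: [0.4683, 0.1491, 0.0265]
orientation: [180.0, 0.0, -51.1]
force: [-1.0, 0.4, 0.1]
opening: 0.0004
gripper_force: 0.0
```

Run:
```python
from h import *
s=snap('wrist','w6'); q=snap('side','side6');r=snap('scene','scene6'); print(s['obs']['force'],s['obs']['tool_pos'])
I=cv2.resize(s['image'][150:280,215:345],None,fx=3,fy=3,interpolation=2)
J=cv2.resize(q['image'][175:250,235:310],None,fx=5,fy=5,interpolation=2)
K=cv2.resize(r['image'][175:255,205:310],None,fx=3.7,fy=3.7,interpolation=2)[:300]
C=np.zeros((600,800,3),np.uint8); C[:390,:390]=I; C[:300,400:775]=J[:300]; C[300:300+K.shape[0],400:400+K.shape[1]]=K
cv2.imwrite('pics/c6.png',C[:,:,::-1])
```

```text
[-1.01903216  0.39515629  0.08136829] [0.46826469 0.14907174 0.02647681]
```

View pics/c6.png

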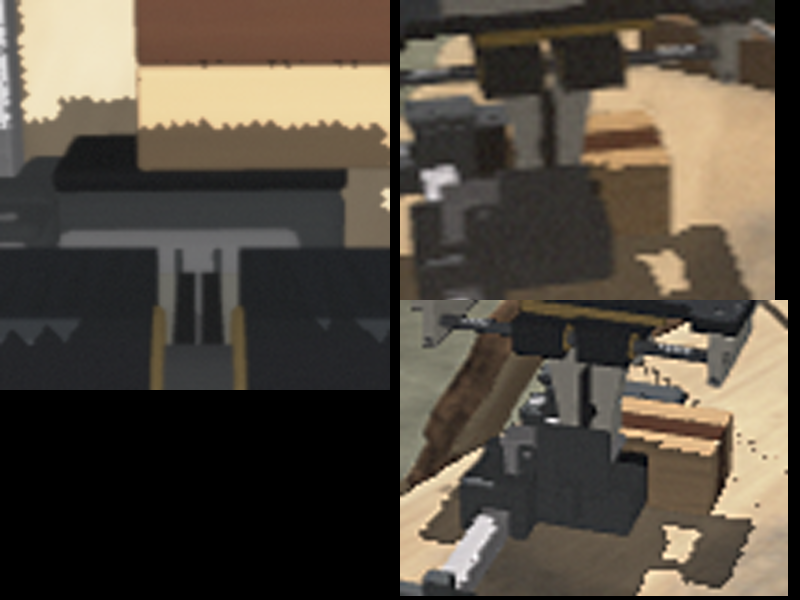

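The fingers are behind the thumb rest and above the pad, which is still up. I'll keep feeling down.

Emit:
jog_arm(plan=[[[0, 0, 0, 0.001, 0, 0, 0], [0, 0, 0, 0.003, 0, 0, 0], [0, 0, 0, 0.003, 0, 0, 0]]])

```text
clock: 7.32
tool_pos: [0.4682, 0.149, 0.0236]
orientation: [180.0, -0.0, -51.1]
force: [-1.8, -1.8, 5.0]
opening: 0.0003
gripper_force: 2.3
```

Emit:
jog_arm(plan=[[[0, 0, 0, 0.001, 0, 0, 0], [0, 0, 0, 0.002, 0, 0, 0], [0, 0, 0, 0.003, 0, 0, 0], [0, 0, 0, 0.003, 0, 0, 0]]])

```text
clock: 7.82
tool_pos: [0.4679, 0.1487, 0.0207]
orientation: [180.0, -0.0, -51.1]
force: [-3.2, -1.8, 7.9]
opening: 0.0005
gripper_force: 3.8
```

Emit:
jog_arm(plan=[[[0, 0, 0, 0.001, 0, 0, 0], [0, 0, 0, 0.002, 0, 0, 0], [0, 0, 0, 0.002, 0, 0, 0]]])

```text
clock: 8.2
tool_pos: [0.4678, 0.1486, 0.0188]
orientation: [179.9, -0.0, -51.1]
force: [-3.8, -1.8, 8.9]
opening: 0.0006
gripper_force: 4.8
```

Emit:
jog_arm(plan=[[[0, 0, 0, 0.001, 0, 0, 0], [0, 0, 0, 0.002, 0, 0, 0], [0, 0, 0, 0.002, 0, 0, 0]]])

```text
clock: 8.57
tool_pos: [0.468, 0.1486, 0.0182]
orientation: [180.0, -0.0, -51.1]
force: [-10.4, -3.4, 24.5]
opening: 0.0004
gripper_force: 13.4
```

Emit:
jog_arm(plan=[[[0, 0, 0, -0.0007, 0, 0, 0], [0, -0.003, 0, -0.0007, 0, 0, 0], [0, -0.006, 0, -0.0007, 0, 0, 0], [0, -0.009, 0, -0.0007, 0, 0, 0], [0, -0.012, 0, -0.0007, 0, 0, 0], [0, -0.016, 0, -0.0007, 0, 0, 0], [0, -0.02, 0, -0.0007, 0, 0, 0]]])

```text
clock: 9.45
tool_pos: [0.4557, 0.1635, 0.0184]
orientation: [179.9, -0.1, -51.1]
force: [-3.4, -7.0, 18.9]
opening: 0.0002
gripper_force: 9.7
```

Run:
```python
from h import *
s=snap('wrist','w7'); print(s['obs']['force'],s['obs']['tool_pos'],s['obs']['clock'])
import numpy as np
for n in('w6','w7'):
    q=load(n); g=cv2.cvtColor(q['image'],cv2.COLOR_RGB2GRAY)
    for u in(240,255,300,308,316): print(n,u,g[186:236,u].tolist())
```

```text
[-3.44118921 -6.95021419 18.86594381] [0.45566077 0.16353619 0.01837531] 9.45
w6 240 [107, 107, 107, 107, 107, 107, 106, 108, 103, 73, 41, 28, 26, 24, 25, 27, 27, 26, 26, 26, 27, 28, 31, 31, 29, 29, 27, 31, 49, 55, 56, 58, 57, 59, 59, 58, 59, 59, 59, 60, 71, 98, 104, 107, 106, 103, 73, 42, 36, 34]
w6 255 [105, 106, 107, 106, 106, 107, 108, 103, 82, 38, 25, 26, 24, 26, 25, 27, 25, 24, 24, 25, 29, 27, 31, 31, 30, 27, 28, 34, 53, 57, 57, 58, 57, 59, 59, 58, 60, 58, 58, 61, 76, 100, 105, 107, 107, 103, 73, 41, 35, 34]
w6 300 [218, 217, 215, 205, 133, 101, 98, 97, 95, 94, 93, 94, 94, 94, 95, 95, 95, 94, 93, 87, 56, 32, 33, 31, 29, 27, 27, 38, 56, 57, 59, 59, 59, 60, 59, 60, 60, 59, 60, 64, 85, 100, 106, 106, 108, 105, 74, 42, 35, 35]
w6 308 [218, 218, 217, 215, 215, 203, 129, 98, 95, 95, 93, 94, 94, 94, 95, 95, 93, 93, 93, 86, 56, 33, 32, 30, 27, 28, 31, 45, 56, 58, 58, 59, 59, 60, 59, 59, 60, 61, 61, 66, 84, 101, 105, 107, 107, 104, 73, 41, 35, 36]
w6 316 [217, 218, 217, 215, 207, 150, 106, 97, 95, 94, 94, 94, 93, 94, 94, 94, 94, 94, 93, 85, 54, 33, 32, 30, 28, 28, 29, 43, 57, 58, 58, 59
[... 484 characters left out ...]
0, 106, 109, 104, 74, 43, 38, 37]
w7 300 [110, 111, 110, 110, 109, 111, 111, 111, 111, 107, 87, 40, 25, 27, 25, 26, 25, 24, 26, 23, 25, 25, 24, 27, 30, 29, 30, 31, 28, 29, 34, 49, 58, 59, 60, 59, 62, 72, 97, 105, 108, 109, 109, 106, 78, 64, 51, 38, 35, 38]
w7 308 [110, 111, 113, 112, 113, 112, 113, 114, 113, 111, 88, 43, 26, 28, 27, 21, 24, 23, 25, 22, 26, 25, 27, 25, 28, 32, 30, 30, 30, 29, 32, 49, 57, 58, 59, 61, 64, 76, 100, 107, 109, 109, 110, 112, 111, 106, 74, 41, 36, 36]
w7 316 [122, 115, 115, 114, 115, 115, 114, 114, 114, 111, 89, 41, 24, 25, 23, 26, 26, 26, 26, 24, 25, 27, 25, 26, 30, 31, 30, 29, 30, 31, 37, 56, 59, 58, 59, 60, 61, 60, 61, 62, 61, 61, 61, 61, 62, 61, 50, 37, 38, 35]
```

Emit:
jog_arm(plan=[[[0, -0.006, 0, 0, 0, 0, 0], [0, -0.012, 0, 0, 0, 0, 0], [0, -0.018, 0, 0, 0, 0, 0], [0, -0.024, 0, 0, 0, 0, 0], [0, -0.03, 0, 0, 0, 0, 0], [0, -0.036, 0, 0, 0, 0, 0], [0, -0.042, 0, 0, 0, 0, 0], [0, -0.048, 0, 0, 0, 0, 0], [0, -0.052, 0, 0, 0, 0, 0], [0, -0.055, 0, 0, 0, 0, 0], [0, -0.055, 0, 0, 0, 0, 0]]])

```text
clock: 10.88
tool_pos: [0.4207, 0.2063, 0.0183]
orientation: [179.9, -0.1, -51.1]
force: [-6.3, -6.9, 21.2]
opening: 0.0009
gripper_force: 11.4
```

Emit:
jog_arm(plan=[[[0, -0.002, 0, 0, 0, 0, 0], [0, -0.004, 0, 0, 0, 0, 0], [0, -0.006, 0, 0, 0, 0, 0], [0, -0.007, 0, 0, 0, 0, 0], [0, -0.007, 0, 0, 0, 0, 0]]])

```text
clock: 11.5
tool_pos: [0.4176, 0.2105, 0.0184]
orientation: [179.9, -0.2, -51.1]
force: [5.6, -15.6, 18.0]
opening: 0.0004
gripper_force: 9.6
```

Emit:
jog_arm(plan=[[[0, -0.002, 0, 0, 0, 0, 0], [0, -0.003, 0, 0, 0, 0, 0], [0, -0.003, 0, 0, 0, 0, 0]]])

```text
clock: 11.88
tool_pos: [0.4174, 0.2106, 0.0184]
orientation: [179.9, -0.4, -51.0]
force: [24.1, -30.4, 12.2]
opening: 0.0003
gripper_force: 20.9
```

Run:
```python
from h import *
s=snap('wrist','w8'); print(s['obs']['force'],s['obs']['tool_pos'],s['obs']['clock'])
R=Ro.from_euler('z',np.radians(39))
for d in(.07,.072,.075,.078): print(d,[proj(s,R.apply([.5066-.07,-.2011+d-.0,z])).round(1).tolist() for z in(.03,.036)])
g=cv2.cvtColor(s['image'],cv2.COLOR_RGB2GRAY)
for u in(255,300): print(u,g[190:230,u].tolist())
```

```text
[ 24.12923434 -30.37087531  12.22952188] [0.41735401 0.21064991 0.01844639] 11.875
0.07 [[317.1, 189.1], [318.3, 191.1]]
0.072 [[317.0, 192.5], [318.2, 194.6]]
0.075 [[316.8, 197.5], [318.1, 199.8]]
0.078 [[316.7, 202.5], [317.9, 204.9]]
255 [53, 29, 26, 26, 26, 27, 24, 26, 26, 28, 24, 29, 31, 33, 32, 28, 28, 27, 31, 49, 58, 58, 59, 60, 62, 62, 59, 60, 70, 99, 106, 110, 110, 110, 112, 112, 114, 113, 114, 113]
300 [39, 27, 24, 26, 27, 23, 26, 28, 28, 27, 28, 27, 28, 32, 34, 29, 28, 29, 40, 58, 60, 59, 59, 61, 65, 81, 101, 107, 110, 109, 109, 95, 68, 61, 62, 62, 62, 61, 62, 61]
```

Emit:
jog_arm(plan=[[[0, 0.002, 0, -0.001, 0, 0, 0], [0, 0.003, 0, -0.005, 0, 0, 0], [0, 0.003, 0, -0.012, 0, 0, 0], [0, 0.006, 0, -0.03, 0, 0, 0], [0, 0.006, 0, -0.055, 0, 0, 0], [0, 0.02, -0.005, -0.067, 0, 0, 10], [0, 0.035, -0.01, -0.067, 0, 0, 20], [0, 0.05, -0.015, -0.067, 0, 0, 30], [0, 0.065, -0.02, -0.067, 0, 0, 40], [0, 0.08, -0.025, -0.067, 0, 0, 50], [0, 0.095, -0.03, -0.067, 0, 0, 60], [0, 0.11, -0.035, -0.067, 0, 0, 70], [0, 0.125, -0.041, -0.067, 0, 0, 80], [0, 0.1365, -0.041, -0.067, 0, 0, 90], [0, 0.1365, -0.041, -0.067, 0, 0, 90], [0, 0.1365, -0.041, -0.067, 0, 0, 90]]])

```text
clock: 13.92
tool_pos: [0.5323, 0.1349, 0.0841]
orientation: [180.0, -0.0, -140.9]
force: [-0.2, 0.4, 1.0]
opening: 0.0008
gripper_force: 0.0
```

Run:
```python
from h import *
s=snap('wrist','w9'); o=s['obs']; print(o['force'],o['tool_pos'],o['orientation'],o['clock'])
q=snap('side','side9')
R=Ro.from_euler('z',np.radians(39))
p=R.inv().apply(o['tool_pos']); print('tool in clamp-aligned',p)
im=s['image']; hsv=cv2.cvtColor(im,cv2.COLOR_RGB2HSV)
# expected blank corners
for x,y in[(.4695,-.2611),(.3895,-.2611),(.3895,-.2011),(.4695,-.2011)]: print(proj(s,R.apply([x,y,.044])).round(1), end=' ')
print('tip',proj(s,o['tool_pos']+[0,0,.031]),'jaw',proj(s,R.apply([.4266,-.1261,.036])))
V=cv2.resize(np.hstack([im[:, 80:480]]),None,fx=1,fy=1); Q=cv2.resize(q['image'][170:280,215:315],None,fx=3.8,fy=3.8,interpolation=2)
C=np.zeros((420,800,3),np.uint8);C[:,:400]=V;C[:418,420:800]=Q
cv2.imwrite('pics/c9.png',C[:,:,::-1])
```

```text
[-0.17920516  0.43245974  1.02120376] [0.53229399 0.13487265 0.08413456] [ 1.79992184e+02 -5.85102411e-03 -1.40918789e+02] 13.925
tool in clamp-aligned [ 0.49854824 -0.23016773  0.08413456]
[237.3 180.7] [233.3  64. ] [321.7  64.1] [318.  180.8] tip [278.40764499 254.84250711] jaw [420.63246819 121.21166957]
```

View pics/c9.png

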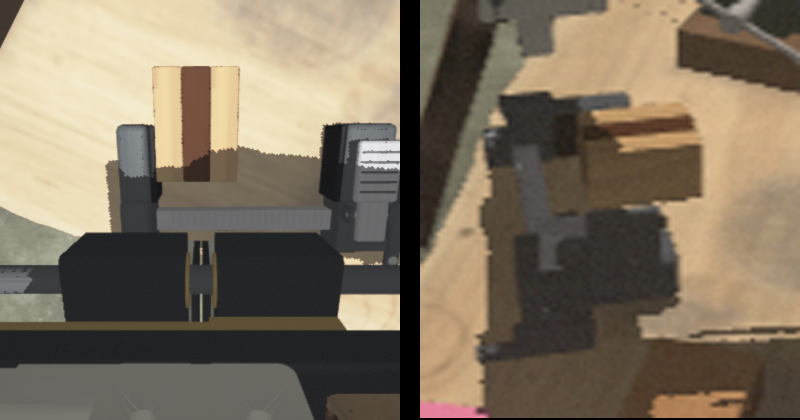

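The jaw is fully open: its black face is at crop (320–350,130), a wide gap from the fixed jaw at (157,150). The blank hasn't moved, with its back corners at (157,181) and (238,181). The side view shows the same. Next I'll lower the fingertips behind the blank.

Emit:
jog_arm(plan=[[[0, 0, 0, 0.03, 0, 0, 0], [0, 0, 0, 0.055, 0, 0, 0], [0, 0, 0, 0.072, 0, 0, 0], [0, 0, 0, 0.08, 0, 0, 0], [0, 0, 0, 0.085, 0, 0, 0], [0, 0, 0, 0.087, 0, 0, 0], [0, 0, 0, 0.087, 0, 0, 0]]])

```text
clock: 14.9
tool_pos: [0.5328, 0.1349, -0.0023]
orientation: [-180.0, 0.0, -141.1]
force: [-0.3, 1.0, 0.1]
opening: 0.0004
gripper_force: 0.0
```

Emit:
jog_arm(plan=[[[0, 0.006, -0.001, 0, 0, 0, 0], [0, 0.01, -0.001, 0, 0, 0, 0], [0, 0.014, -0.001, 0, 0, 0, 0], [0, 0.018, -0.001, 0, 0, 0, 0], [0, 0.022, -0.001, 0, 0, 0, 0], [0, 0.026, -0.001, 0, 0, 0, 0], [0, 0.03, -0.001, 0, 0, 0, 0], [0, 0.034, -0.001, 0, 0, 0, 0], [0, 0.038, -0.001, 0, 0, 0, 0], [0, 0.042, -0.001, 0, 0, 0, 0]]])

```text
clock: 16.15
tool_pos: [0.5005, 0.1076, -0.0026]
orientation: [-180.0, 0.0, -141.1]
force: [1.1, 0.4, 0.4]
opening: 0.0001
gripper_force: 0.7
```

```bash
cat >> h.py <<'E'
def blank(s):  # blank top as min-area rectangle in the picture -> clamp-aligned coordinates
    im=s['image']; f=cam(s); h=cv2.cvtColor(im,cv2.COLOR_RGB2HSV)
    m=cv2.inRange(h,(0,100,60),(16,255,140)); n,l,st,c=cv2.connectedComponentsWithStats(cv2.morphologyEx(m,cv2.MORPH_OPEN,np.ones((3,3))))
    R=Ro.from_euler('z',np.radians(39)).inv()
    for k in range(1,n):
        if st[k,4]>300:
            r=cv2.boxPoints(cv2.minAreaRect(np.argwhere(l==k)[:,::-1].astype(np.float32)))
            P=np.array([R.apply(onz(s,u,v,.044)) for u,v in r]); print(st[k].tolist(),(P[:,:2]-[.5066,-.1686]).round(4).tolist())
E
python3 - <<'E'
from h import *
print('before');blank(load('w9'))
s=snap('wrist','w10'); o=s['obs']; print(o['force'],o['tool_pos'],o['clock']); blank(s)
E
```

```text
before
[262, 67, 28, 100, 2573] [[-0.1152, -0.073], [-0.1153, -0.0547], [-0.0481, -0.0542], [-0.048, -0.074]]
[1.05533731 0.38161619 0.39118965] [ 0.50046282  0.10756024 -0.00262668] 16.15
[253, 74, 46, 108, 4358] [[-0.1395, -0.0731], [-0.1395, -0.0539], [-0.0934, -0.0534], [-0.0935, -0.0742]]
```

Emit:
jog_arm(plan=[[[0, 0.004, 0, 0, 0, 0, 0], [0, 0.008, 0, 0, 0, 0, 0], [0, 0.012, 0, 0, 0, 0, 0], [0, 0.016, 0, 0, 0, 0, 0], [0, 0.02, 0, 0, 0, 0, 0], [0, 0.024, 0, 0, 0, 0, 0], [0, 0.028, 0, 0, 0, 0, 0], [0, 0.031, 0, 0, 0, 0, 0], [0, 0.034, 0, 0, 0, 0, 0], [0, 0.036, 0, 0, 0, 0, 0], [0, 0.037, 0, 0, 0, 0, 0], [0, 0.037, 0, 0, 0, 0, 0], [0, 0.03, 0, 0, 0, 0, 0], [0, 0.02, 0, 0, 0, 0, 0], [0, 0.016, 0, -0.03, 0, 0, 0], [0, 0.01, 0, -0.08, 0, 0, 0], [0, 0, 0, -0.12, 0, 0, 0], [0, -0.02, 0, -0.16, 0, 0, 0], [0, -0.02, 0, -0.18, 0, 0, 0], [0, -0.02, 0, -0.18, 0, 0, 0]]])

```text
clock: 18.7
tool_pos: [0.5172, 0.1209, 0.1786]
orientation: [-180.0, 0.1, -141.1]
force: [-0.7, -0.4, -0.6]
opening: 0.0003
gripper_force: 0.0
```

Run:
```python
from h import *
s=snap('wrist','w11'); o=s['obs']; print(o['force'],o['tool_pos'],o['clock']); blank(s)
R=Ro.from_euler('z',np.radians(39))
h=cv2.cvtColor(s['image'],cv2.COLOR_RGB2HSV)
# all-wood silhouette near the expected top: profile along the middle strips
for yy in(-.085,-.04):
    pts=[proj(s,R.apply([.5066+x/1e3,-.1686+yy,.044])) for x in range(-190,-70,3)]
    print(yy,[(x,int(h[int(p[1]),int(p[0]),1]),int(h[int(p[1]),int(p[0]),2])) for x,p in zip(range(-190,-70,3),pts) if 0<=p[1]<420])
q=snap('side','side11'); a=load('side0')
for n,X in(('offcut',(.335,-.112,.03)),('cork',(.307,.338,.033)),('pink',(.412,.447,.044))):
    u,v=proj(q,X).astype(int); d=cv2.absdiff(q['image'],a['image'])[v-25:v+26,u-30:u+31].max(2); print(n,(d>60).sum())
```

```text
[-0.74782802 -0.36662982 -0.60049918] [0.51716418 0.12094242 0.17861558] 18.7
[269, 39, 21, 86, 1704] [[-0.1759, -0.0721], [-0.1759, -0.0533], [-0.0989, -0.053], [-0.099, -0.073]]
-0.085 [(-190, 51, 238), (-187, 50, 239), (-184, 49, 240), (-181, 53, 238), (-178, 54, 238), (-175, 77, 240), (-172, 77, 240), (-169, 78, 240), (-166, 77, 240), (-163, 77, 241), (-160, 77, 240), (-157, 78, 240), (-154, 77, 240), (-151, 77, 240), (-148, 76, 241), (-145, 77, 241), (-142, 77, 241), (-139, 77, 240), (-136, 77, 241), (-133, 76, 241), (-130, 76, 241), (-127, 75, 241), (-124, 77, 240), (-121, 76, 241), (-118, 76, 241), (-115, 77, 240), (-112, 77, 240), (-109, 78, 240), (-106, 79, 240), (-103, 78, 240), (-100, 78, 240), (-97, 56, 238), (-94, 46, 242), (-91, 45, 243), (-88, 45, 243), (-85, 47, 241), (-82, 46, 242), (-79, 47, 242), (-76, 42, 244), (-73, 43, 243)]
-0.04 [(-190, 57, 221), (-187, 55, 218), (-184, 56, 215), (-181, 53, 215), (-178, 52, 216), (-175, 83, 234), (-172, 83, 234), (-169, 82, 235), (-166, 82, 235), (-163, 82, 236), (-160, 82, 236), (-157, 82, 237), (-154, 81, 236), (-151, 80, 236), (-148, 81, 236), (-145, 82, 236), (-142, 84, 235), (-139, 84, 235), (-136, 82, 235), (-133, 82, 235), (-130, 84, 235), (-127, 83, 234), (-124, 83, 234), (-121, 84, 233), (-118, 84, 233), (-115, 85, 233), (-112, 84, 233), (-109, 85, 232), (-106, 85, 232), (-103, 85, 231), (-100, 84, 234), (-97, 88, 200), (-94, 48, 241), (-91, 47, 242), (-88, 47, 242), (-85, 48, 241), (-82, 64, 124), (-79, 66, 124), (-76, 67, 126), (-73, 66, 127)]
offcut 87
cork 1447
pink 0
```

```bash
python3 -c "
from plant import ctrl
print(ctrl.close_job())"
```

```text
the job is handed in; nothing more can be done
None
```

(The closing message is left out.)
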